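Back off a knurled locking ring and open a board clamp

ROBOT

A 6-joint arm with a two-finger parallel gripper is mounted at the origin on a cart in front of the work surface, level with it; the furniture and walls round the work are solid. World frame = base frame: x ahead of the robot, y to its left, z up, the work surface at z = 0. Lengths are in m, angles in rad, forces in N, time in s.
With the tool pointing down it reaches from about 0.325 to 0.85 m from the base axis. Payload 4.4 kg.
Tool frame: the origin (TCP) lies between the finger pads; the fingertips stand 19 mm ahead of it and the grasp point (between the pads) is the TCP; z points along the fingers, y is the line along which they close (so a half turn about z gives the same grasp; the last joint's range is limited). The gripper opens to 94 mm and grips with 3 to 60 N. Pads are 16 mm wide; open, the fingers measure 119 mm over their backs; the gripper's body (75 mm by 177 mm) begins 78 mm behind the grasp point.
Start: joints at [-1.306, 0.207, 1.542, -0, 1.393, -0.15], TCP at [0.232, -0.526, 0.202] pointing down, gripper open.
Joint ranges: [-2.73, 2.73], [-0.86, 2.22], [0.23, 2.46], [-1.11, 4.25], [0.08, 2.63], [-2.82, 2.82]. Speed limits (rad/s): [2.79, 2.79, 3.14, 3.14, 3.14, 3.14].

INTERFACE

Orientations are given as a unit quaternion [w, x, y, z].
In Python, from station import manip gives the robot as it stands.
- The arm moves only by the tool step_arm, never from a script. Its argument "rows" is a list of rows, each a list of 6 numbers: the shift along the tool's x, y, z in cm, then the turn, a rotation vector about the tool's x, y, z in rad. A call has 1 to 20 rows; each row is the pose to reach, as a shift and turn from the pose commanded when the call began, along the tool's axes at that moment; what a row does not reach only later rows make up. A row lasts 1/10 s, in which the tool goes at most 50 mm and 8.59 degrees, less where a joint would pass 70% of its speed; a pose out of reach is approached as far as the arm can. A call with a gripper value outside its range is refused whole. "gripper" is the gripper command: -1 is fully open, 1 is shut, values between are in proportion, set as the call begins (left out, the last holds). The fingers move at their own pace and stop on an object; "force" is the grip in N (left out, the last holds). Time passes only in rows, so rows that repeat a pose let the fingers close. It gives the time, the measured TCP pose, the force, the opening and the grip force at its end, in the units of the state.
- manip.sense(): the state, without advancing time (a new reading comes with each control period).
- manip.capture(name): name is "scene" or "top"; returns the picture (420x560x3 uint8, red, green, blue); there is no depth.
- manip.get_calibration(name): a dict with "K" (3x3 intrinsics, pixels), "origin" and "orientation" of the camera in the world. Camera axes: x right, y down, z forward; pixel columns grow to the right and rows downward; lengths in m; the calibration is good to about 2 mm. A picture is of the moment at which its call begins. get_calibration takes no time and is no camera call.
- manip.close_job(): hands the job in; it is judged then, once.
The state is a dict: "time": time; "joint_positions": joint angles; "joint_velocities": joint speeds; "effort": joint torques, N m; "eef_pos": TCP position; "orientation": TCP orientation; "ft_force": force on the tool from outside, world axes, zero at the start; "ft_torque": the same for the moment, N m; "finger_gap": opening from 0.0 (shut) to 1.0 (fully open); "finger_force": force on a finger pad.
Only numpy, scipy, OpenCV 4.12 (cv2) and the standard library are available. Lean on these libraries where they do the work, as an engineer would, in place of code of your own. Each camera call takes 0.05 s, during which the arm holds its last target. There are 200 camera calls.

TASK

Loosen the board clamp: with a fingertip against the knurled rim of the brass locking ring, roll the ring anticlockwise (seen from above) until it stands two full turns from tight, its white mark back at the white index line on the base; it is tight where the mark first meets that line, and someone has already backed it off by less than half a turn from there. Then push the orange end of the clamp bar in towards the ring until the bar is fully home and the jaw stands open, leaving the ring where you set it. Only touch and push: do not grip the ring or the bar, and leave the circuit board in its seat and the spool, bottle and reel where they stand.

Things in the scene. Friction and masses are not known exactly. Their poses are not given: they have to be found in the camera images.
- clamp: Grey board clamp, fixed to the bench. Origin at bench height on the ring's vertical axis; z up; x runs from the orange push end (-95 mm) past the ring (0) to the board (115 mm) and movable jaw. Base 12 mm high, x -70 to 175 mm, 74 mm wide, with a flange of radius 66 mm about the ring axis. Bar, rails, jaws: at most 29 mm above the bench; parts on the board 30 mm.
- index_line (a point): Middle of the white radial index line on the grey flange, beside the ring on the clamp's -y side, 12 mm above the bench. The ring's white mark points at it when tight and after each full turn.
- lock_ring (a joint): Angle of the brass ring (rad), grows anticlockwise from above (loosening). 0 = tight (stop), mark at the index line; starts at 0.2 to 2.4; two turns = 12.57; turns on to 25 with no stop between. Stays where left; needs 0.06 N m (1.5 N along the rim) plus slight drag. A fingertip drives it by friction on the ribs. It climbs 4 mm a turn. Its screw locks the bar until about 1.8 turns.
- ring_center (a point): Centre of the brass locking ring, on its axis, half-way up the rim: 45 mm above the bench when tight, 53 mm after two turns. Ring 22 mm high, outer radius 42 mm over 30 upright round ribs (4 mm wide, 2 mm proud). On top a dark disc (radius 22 mm, 4 mm high), a steel stub, and near the rim one white radial mark that turns with the ring.
- clamp_bar (a joint): Travel of the clamp bar (m) along the clamp's +x: 0 = clamped, 0.030 = fully home (end stop), jaw open. Friction 3 N, stays where it is left; locked by the screw until the ring is about 1.8 turns from tight.
- push_end (a point): Centre of the outer face of the bar's orange push end. The face is 56 mm wide (clamp's y), 22 mm high (7 to 29 mm above the bench), looks along the clamp's -x and is pushed along +x. The orange plate is 10 mm thick. Moves with the bar.
- board_mid (a point): Centre of the loose green circuit board (34 x 52 mm, components to 18 mm above its underside) lying on ledges between the jaws. To be left there.
- spool_mid (a point): Centre of a loose green and white solder spool, diameter 54 mm, 30 mm high. Not to be disturbed.
- flux_mid (a point): Half-way up a loose orange-brown dropper bottle, diameter 32 mm, 102 mm high. Not to be disturbed.
- reel_mid (a point): Centre of a loose orange braid reel lying flat, diameter 44 mm, 11 mm high. Not to be disturbed.

How it is judged:
By the outcome, as a careful person would: the job done as asked, in the order asked, and still so for the second after the job is handed in, with the robot touching nothing.
It also fails if it takes over 64 s, if anything falls off the work surface, if the arm or the gripper's body presses on something with over 40 N, if the wrist force passes 120 N, or if a joint passes its speed limit or range.

## Working session

There is one attempt and no reset: what is moved stays moved. The work goes in short steps, Python scripts to look and compute and a tool call to move; the robot and the scene stay as the last step left them, time stands still between calls to the robot, and variables do not carry over. Pictures are saved under pics/ and viewed, at most 10 in all, crops included, and the job is handed in when it is done.

Besides the shell and the picture viewer there is one more tool, called after "Call:" as name(argument=value, ...) on one line, values as JSON. step_arm: Moves the arm, as the interface text tells. Its arguments: {"type":"object","properties":{"rows":{"type":"array"},"gripper":{"type":"number"},"force":{"type":"number"}},"required":["rows"]}

```bash
mkdir -p pics; ls
python3 - <<'E'
from station import manip
import cv2,numpy as np
for n in("scene","top"):
    im=manip.capture(n); cv2.imwrite(f"pics/{n}0.png",im[:,:,::-1]); c=manip.get_calibration(n)
    print(n,c)
s=manip.sense();print(s['time'],s['eef_pos'],s['orientation'],s['ft_force'])
E
```

```text
pics
scene {'K': array([[501.38511494,   0.        , 284.37385923],
       [  0.        , 501.38511494, 200.11036875],
       [  0.        ,   0.        ,   1.        ]]), 'origin': array([-0.28148312,  0.68055294,  0.76038211]), 'orientation': array([ 0.19551693, -0.35498726,  0.79894327, -0.4443499 ])}
top {'K': array([[451.66558864,   0.        , 284.57689326],
       [  0.        , 451.66558864, 212.64200849],
       [  0.        ,   0.        ,   1.        ]]), 'origin': array([ 0.44554984, -0.08832334,  1.14347385]), 'orientation': array([ 0.04686945, -0.69619421,  0.71562308, -0.03163048])}
0.1 [ 0.23152233 -0.52554196  0.20072181] [-1.00205372e-03  9.78567970e-01  2.05921635e-01 -6.28949756e-05] [-0.47426922  0.70536328 -0.10447661]
```

View pics/scene0.png

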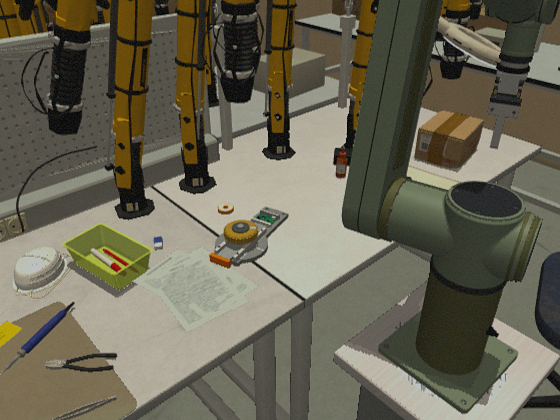

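View pics/top0.png

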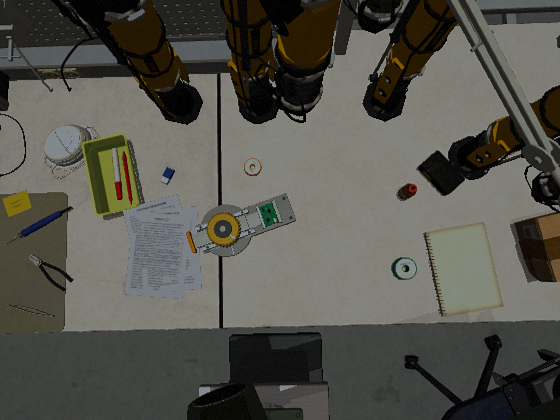

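The top view shows the ring at about (223,229), the push end at (192,241), the board at (269,213), the reel at (252,167), the bottle at (408,190) and the spool at (404,268). The scene view agrees: ring (240,232), push end (221,259). Next I zoom in on the clamp.

```bash
cat > h.py <<'E'
from station import manip
import cv2,numpy as np
from scipy.spatial.transform import Rotation as R
def cal(n):
    c=manip.get_calibration(n); return c['K'],np.array(c['origin']),R.from_quat(np.roll(c['orientation'],-1)).as_matrix()
def back(n,uv,z):
    K,o,M=cal(n); d=M@np.linalg.solve(K,[*uv,1.]); return o+d*(z-o[2])/d[2]
def proj(n,p):
    K,o,M=cal(n); q=K@(M.T@(np.asarray(p,float)-o)); return q[:2]/q[2]
def crop(n,x,y,w,h,s,f):
    im=manip.capture(n)[y:y+h,x:x+w,::-1]; cv2.imwrite(f,cv2.resize(im,None,fx=s,fy=s,interpolation=cv2.INTER_CUBIC))
E
python3 - <<'E'
from h import *
im=cv2.imread('pics/top0.png')[170:270,170:310]; a=cv2.resize(im,None,fx=5,fy=5,interpolation=cv2.INTER_CUBIC)
cv2.imwrite('pics/c1.png',a)
im=cv2.imread('pics/scene0.png')[195:275,195:300]; cv2.imwrite('pics/c2.png',cv2.resize(im,None,fx=7,fy=7,interpolation=cv2.INTER_CUBIC))
for nm,uv,z in [('ring',(223,229),.05),('push',(192,241),.02),('board',(269,213),.03),('reel',(252,167),.011),('flux',(408,190),.08),('spool',(404,268),.03)]: print(nm,back('top',uv,z).round(4))
E
```

```text
ring [0.5321 0.0846 0.05  ]
push [0.5066 0.1674 0.02  ]
board [ 0.5703 -0.0272  0.03  ]
reel [0.692  0.0146 0.011 ]
flux [ 0.61   -0.3606  0.08  ]
spool [ 0.4262 -0.3529  0.03  ]
```

View pics/c1.png

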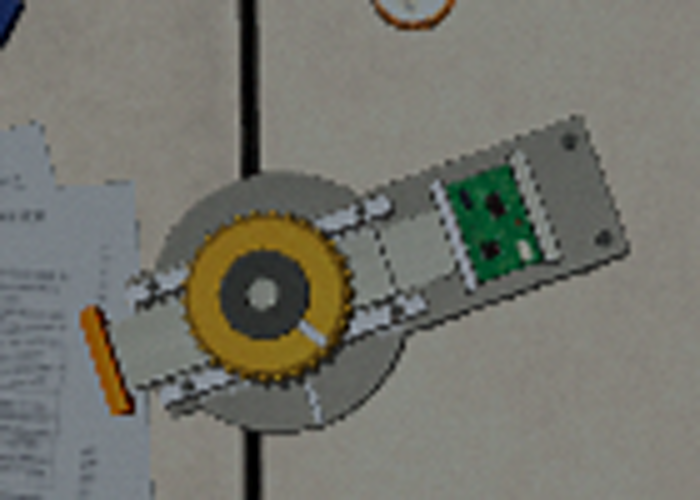

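View pics/c2.png

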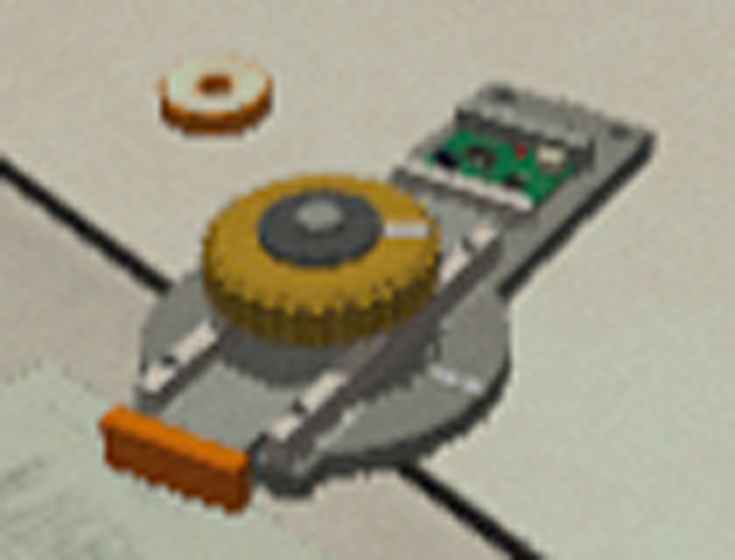

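c1 shows the ring's dark disc centred at (264,294). The white mark runs (302,325)–(325,343) and the index line (308,380)–(320,420). The push-end plate is at (107,360). So the mark sits about 35° anticlockwise of the line. c2 agrees, with stub top about (320,212) and mark about (405,229). The disc and stub are low.

Run:
```python
from h import *
f=lambda x,y:(170+(x+.5)/5-.5,170+(y+.5)/5-.5)
g=lambda x,y:(195+(x+.5)/7-.5,195+(y+.5)/7-.5)
b=lambda x,y,z:back('top',f(x,y),z)
c=b(264,294,.0605); c2=back('scene',g(320,228),.0605)
print('ring disc',c,'scene',c2)
ax=b(513,221,.03)-b(107,360,.025); print('axis deg',np.degrees(np.arctan2(ax[1],ax[0])),np.hypot(*ax[:2]))
e=b(601,239,.012)-b(567,142,.012);print('holes perp',np.degrees(np.arctan2(e[1],e[0])))
a=lambda p,q:np.degrees(np.arctan2(*(p-q)[1::-1]))
il=b(314,400,.012)
m=b(314,335,.0565)
print('index',il,a(il,c),np.hypot(*(il-c)[:2]),'mark',a(m,c),np.hypot(*(m-c)[:2]))
p=b(107,360,.029);print('plate top mid',p,np.hypot(*(p-c)[:2]),a(p,c))
s=manip.sense();r=R.from_quat(np.roll(s['orientation'],-1)).as_matrix();print(r.round(3))
```

```text
ring disc [0.53276647 0.08438522 0.0605    ] scene [0.52926873 0.08744165 0.0605    ]
axis deg -72.78697666897564 0.21341241696468896
holes perp -162.35584346882658
index [0.48273423 0.06757577 0.012     ] -161.42906494974662 0.05278051229186153 mark -130.84926573320018 0.030883531155084673
plate top mid [0.50470714 0.1678031  0.029     ] 0.08801061300024234 108.59142898230712
[[ 0.915  0.403 -0.001]
 [ 0.403 -0.915  0.002]
 [ 0.    -0.002 -1.   ]]
```

Call:
step_arm(rows=[[1.5, -1.5, 0, 0, 0, 0], [4, -4, 0.5, 0, 0, 0.02], [7, -7, 1, 0, 0, 0.03], [10, -10, 1.5, 0, 0, 0.04], [13, -13, 2, 0, 0, 0.05], [16, -16, 2.5, 0, 0, 0.06], [19, -19, 3, 0, 0, 0.07], [22, -22, 3.5, 0, 0, 0.08], [25, -25, 4, 0, 0, 0.09], [28, -28, 4.5, 0, 0, 0.1], [31, -31, 5, 0, 0, 0.1], [34, -34, 5.5, 0, 0, 0.1], [37, -37, 6, 0, 0, 0.1], [40, -40, 6.5, 0, 0, 0.1], [43, -42.5, 7, 0, 0, 0.1], [45, -44, 7.5, 0, 0, 0.1], [45.6, -44.4, 8, 0, 0, 0.1], [45.6, -44.4, 8, 0, 0, 0.1]], gripper=1, force=40)

```text
time: 1.9
eef_pos: [0.4692, 0.0643, 0.1206]
orientation: [-0.0, 0.987, 0.158, -0.001]
ft_force: [-0.2, -0.7, 0.5]
finger_gap: 0.006
finger_force: 0.0
```

Call:
step_arm(rows=[[0, 0, 1.5, 0, 0, 0], [0, 0, 3.5, 0, 0, 0], [0, 0, 5.5, 0, 0, 0], [0, 0, 6.5, 0, 0, 0], [0.5, 0, 6.5, 0, 0, 0], [1, 0, 6.5, 0, 0, 0], [1.2, 0, 6.5, 0, 0, 0], [1.4, 0, 6.5, 0, 0, 0], [1.4, 0, 6.5, 0, 0, 0]])

```text
time: 2.8
eef_pos: [0.4844, 0.0683, 0.0575]
orientation: [0.0, 0.988, 0.157, 0.001]
ft_force: [0.2, 0.7, -0.1]
finger_gap: 0.007
finger_force: 0.0
```

Run:
```python
from h import *
crop('scene',190,150,110,120,5,'pics/c3.png')
```

```text
(no output)
```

View pics/c3.png

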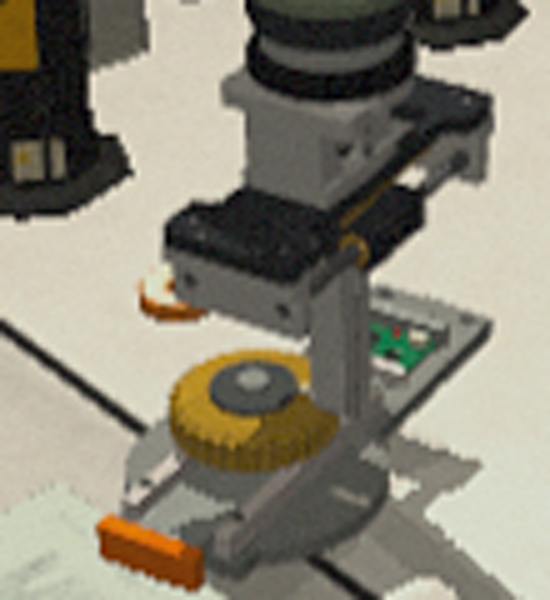

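The closed fingers stand upright just in front of the ring, at about (340,400) in the crop, with the tip above the flange and the rails clear. I now touch in gently.

Call:
step_arm(rows=[[0.1, 0, 0.15, 0, 0, 0], [0.15, 0, 0.15, 0, 0, 0], [0.2, 0, 0.15, 0, 0, 0], [0.2, 0, 0.15, 0, 0, 0]])

```text
time: 3.25
eef_pos: [0.4853, 0.0689, 0.0552]
orientation: [-0.0, 0.988, 0.157, -0.0]
ft_force: [-0.6, -0.7, 0.1]
finger_gap: 0.002
finger_force: 0.0
```

Call:
step_arm(rows=[[0.1, 0, 0, 0, 0, 0], [0.15, 0, 0, 0, 0, 0], [0.2, 0, 0, 0, 0, 0], [0.2, 0, 0, 0, 0, 0]])

```text
time: 3.65
eef_pos: [0.4873, 0.0695, 0.0553]
orientation: [0.0, 0.988, 0.157, 0.0]
ft_force: [1.2, -0.6, -0.0]
finger_gap: 0.004
finger_force: 0.0
```

Call:
step_arm(rows=[[0.1, 0, 0, 0, 0, 0], [0.1, 0, 0, 0, 0, 0], [0.2, 0, 0, 0, 0, 0], [0.2, 0, 0, 0, 0, 0]])

```text
time: 4.05
eef_pos: [0.4893, 0.0701, 0.0553]
orientation: [0.0, 0.988, 0.157, 0.0]
ft_force: [0.3, 0.8, 0.1]
finger_gap: 0.006
finger_force: 0.0
```

Call:
step_arm(rows=[[0.1, 0, 0, 0, 0, 0], [0.1, 0, 0, 0, 0, 0], [0.1, 0, 0, 0, 0, 0]])

```text
time: 4.35
eef_pos: [0.4901, 0.0704, 0.0552]
orientation: [-0.0, 0.988, 0.157, -0.0]
ft_force: [-0.2, 0.2, -0.8]
finger_gap: 0.007
finger_force: 0.0
```

Run:
```python
from h import *
im=manip.capture('scene')[:,:,::-1]; x,y=200,190
a=cv2.resize(im[y:y+90,x:x+105],None,fx=6,fy=6,interpolation=cv2.INTER_CUBIC)
p=manip.sense()['eef_pos']; C=np.array([.532,.085,0]);
def dot(q,col): 
    u=proj('scene',q); cv2.circle(a,tuple(int(round((v-o+.5)*6-.5)) for v,o in zip(u,(x,y))),2,col,-1)
dot(p,(255,0,0)); dot(p-[0,0,.019],(255,0,255))
for t in np.arange(0,6.28,.2): dot(C+[.042*np.cos(t),.042*np.sin(t),.0563],(0,0,255))
b=manip.capture('top')[190:265,185:265,::-1]; b=cv2.resize(b,None,fx=6,fy=6,interpolation=cv2.INTER_CUBIC)
h=max(a.shape[0],b.shape[0]); 
cv2.imwrite('pics/c4.png',a); cv2.imwrite('pics/c5.png',b)
```

```text
(no output)
```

View pics/c4.png

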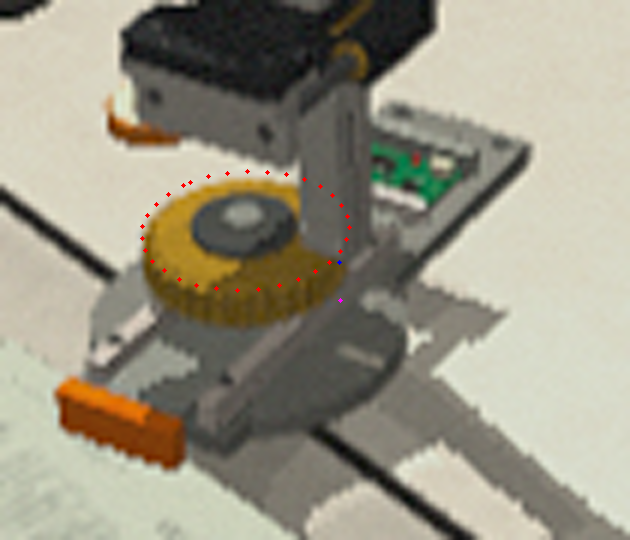

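The scene crop shows the finger's lower edge at about (300,245)–(345,262). That is higher than the projected tip, the magenta dot at (340,300). I check this in the top view.

View pics/c5.png

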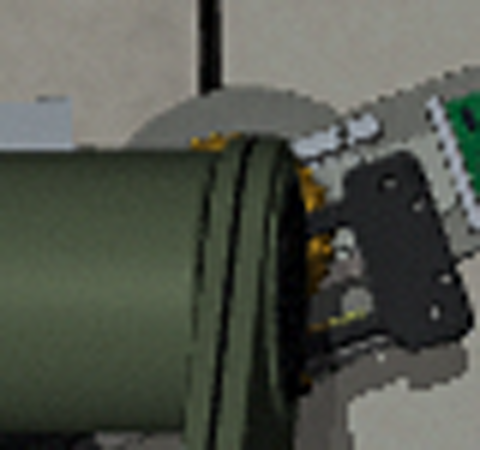

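Run:
```python
from h import *
s=manip.sense();print(s)
for u in [(300,245),(345,262),(372,235)]:
    for z in (.036,.055,.066): print(u,z,back('scene',(200+u[0]/6,190+u[1]/6),z).round(4))
```

```text
{'time': 4.45, 'joint_positions': array([-3.23745128e-02,  2.16378852e-01,  1.86515738e+00,  1.42581022e-06,
        1.06007588e+00,  1.22363374e+00]), 'joint_velocities': array([-0.00246214, -0.00224395,  0.00100887,  0.00094157,  0.00059896,
        0.00087393]), 'effort': array([-5.51913672e-04, -3.25264299e+01, -2.32159173e+01,  3.52060050e-02,
       -6.51013409e-02,  2.01062011e-05]), 'eef_pos': array([0.49005829, 0.07037468, 0.05524784]), 'orientation': array([-2.44644451e-06,  9.87639163e-01,  1.56744646e-01, -9.43954233e-06]), 'ft_force': array([-0.02317747, -0.09614203, -1.32086007]), 'ft_torque': array([ 0.02346918, -0.03530516, -0.00098571]), 'finger_force': 0.0, 'finger_gap': 0.006995355927636939}
(300, 245) 0.036 [0.5289 0.0586 0.036 ]
(300, 245) 0.055 [0.5076 0.0749 0.055 ]
(300, 245) 0.066 [0.4953 0.0843 0.066 ]
(345, 262) 0.036 [0.5071 0.0524 0.036 ]
(345, 262) 0.055 [0.4864 0.0688 0.055 ]
(345, 262) 0.066 [0.4745 0.0784 0.066 ]
(372, 235) 0.036 [0.5144 0.0317 0.036 ]
(372, 235) 0.055 [0.4936 0.0488 0.055 ]
(372, 235) 0.066 [0.4815 0.0586 0.066 ]
```

The image suggests the tip may be higher than nominal, passing over the ring. I back out and feel for the flange (12 mm) to get the real tip height.

Call:
step_arm(rows=[[-0.7, 0, 0, 0, 0, 0], [-1.6, 0, 0, 0, 0, 0], [-1.6, 0, 0.7, 0, 0, 0], [-1.6, 0, 1.4, 0, 0, 0], [-1.6, 0, 1.8, 0, 0, 0], [-1.6, 0, 2, 0, 0, 0], [-1.6, 0, 2, 0, 0, 0]])

```text
time: 5.15
eef_pos: [0.4746, 0.0655, 0.0347]
orientation: [-0.0, 0.988, 0.157, -0.0]
ft_force: [0.6, -0.4, 0.0]
finger_gap: 0.007
finger_force: 0.0
```

Call:
step_arm(rows=[[0, 0, 0.1, 0, 0, 0], [0, 0, 0.2, 0, 0, 0], [0, 0, 0.3, 0, 0, 0], [0, 0, 0.4, 0, 0, 0], [0, 0, 0.4, 0, 0, 0]])

```text
time: 5.65
eef_pos: [0.4748, 0.0654, 0.0312]
orientation: [-0.0, 0.988, 0.157, -0.0]
ft_force: [-1.3, 1.0, 0.6]
finger_gap: 0.008
finger_force: 0.0
```

Call:
step_arm(rows=[[0, 0, 0.1, 0, 0, 0], [0, 0, 0.2, 0, 0, 0], [0, 0, 0.2, 0, 0, 0]])

```text
time: 5.95
eef_pos: [0.4747, 0.0654, 0.0291]
orientation: [-0.0, 0.988, 0.157, -0.0]
ft_force: [1.0, -0.1, 0.2]
finger_gap: 0.005
finger_force: 0.0
```

Run:
```python
from h import *
im=manip.capture('scene')[:,:,::-1]; x,y=215,190
a=cv2.resize(im[y:y+85,x:x+85],None,fx=7,fy=7,interpolation=cv2.INTER_CUBIC)
p=manip.sense()['eef_pos']
def dot(q,col): 
    u=proj('scene',q); cv2.circle(a,tuple(int(round((v-o+.5)*7-.5)) for v,o in zip(u,(x,y))),2,col,-1)
dot(p,(255,0,0)); dot(p-[0,0,.019],(255,0,255)); dot([.4827,.0676,.012],(0,255,0))
cv2.imwrite('pics/c6.png',a)
```

```text
(no output)
```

View pics/c6.png

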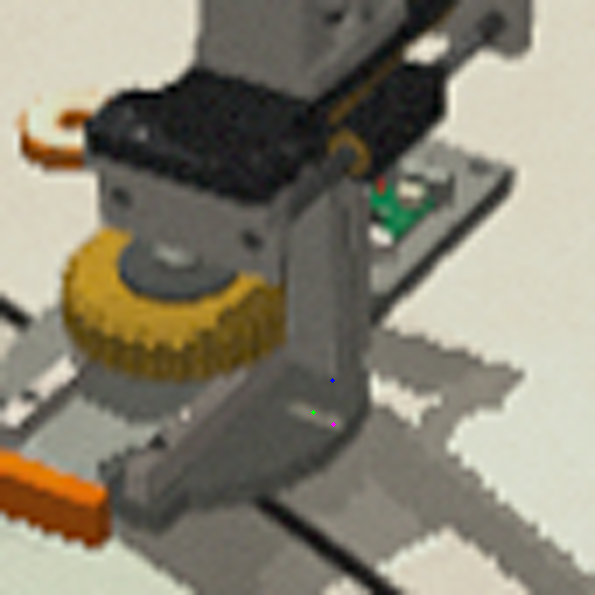

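The finger's lower edge, about (285,365)–(340,378), floats clearly above the flange, and the index line at about (315,413) is visible beneath it. The real tip is therefore higher than nominal. I keep descending until it touches.

Call:
step_arm(rows=[[0, 0, 0.2, 0, 0, 0], [0, 0, 0.4, 0, 0, 0], [0, 0, 0.6, 0, 0, 0], [0, 0, 0.8, 0, 0, 0], [0, 0, 0.9, 0, 0, 0], [0, 0, 0.9, 0, 0, 0]])

```text
time: 6.6
eef_pos: [0.4746, 0.0654, 0.02]
orientation: [-0.0, 0.988, 0.157, -0.0]
ft_force: [-0.1, -0.4, 0.4]
finger_gap: 0.007
finger_force: 0.0
```

Call:
step_arm(rows=[[0, 0, 0.1, 0, 0, 0], [0, 0, 0.2, 0, 0, 0], [0, 0, 0.3, 0, 0, 0], [0, 0, 0.3, 0, 0, 0]])

```text
time: 7.0
eef_pos: [0.4747, 0.0654, 0.0171]
orientation: [-0.0, 0.988, 0.157, -0.0]
ft_force: [-0.7, -0.3, -0.3]
finger_gap: 0.007
finger_force: 0.0
```

Call:
step_arm(rows=[[0, 0, 0.1, 0, 0, 0], [0, 0, 0.2, 0, 0, 0], [0, 0, 0.3, 0, 0, 0], [0, 0, 0.3, 0, 0, 0]])

```text
time: 7.4
eef_pos: [0.4747, 0.0654, 0.0141]
orientation: [-0.0, 0.988, 0.157, -0.0]
ft_force: [0.1, 0.1, -0.3]
finger_gap: 0.004
finger_force: 0.0
```

Call:
step_arm(rows=[[0, 0, 0.1, 0, 0, 0], [0, 0, 0.2, 0, 0, 0], [0, 0, 0.3, 0, 0, 0], [0, 0, 0.3, 0, 0, 0]])

```text
time: 7.8
eef_pos: [0.4747, 0.0654, 0.0111]
orientation: [-0.0, 0.988, 0.157, -0.0]
ft_force: [-0.2, -0.1, 0.7]
finger_gap: 0.003
finger_force: 0.0
```

Call:
step_arm(rows=[[0, 0, 0.1, 0, 0, 0], [0, 0, 0.2, 0, 0, 0], [0, 0, 0.3, 0, 0, 0], [0, 0, 0.3, 0, 0, 0]])

```text
time: 8.2
eef_pos: [0.4749, 0.0654, 0.0086]
orientation: [-0.0, 0.988, 0.157, -0.0]
ft_force: [-1.0, -0.1, 4.6]
finger_gap: 0.009
finger_force: 1.9
```

Call:
step_arm(rows=[[0, 0, 0.1, 0, 0, 0], [0, 0, 0.2, 0, 0, 0], [0, 0, 0.3, 0, 0, 0], [0, 0, 0.3, 0, 0, 0]])

```text
time: 8.6
eef_pos: [0.475, 0.0654, 0.0084]
orientation: [0.0, 0.988, 0.157, -0.001]
ft_force: [-8.9, -0.3, 27.1]
finger_gap: 0.007
finger_force: 13.3
```

Contact was at TCP z ≈ 8.6 mm on the 12 mm flange, so with the fingers shut the tip sits about 3.4 mm behind the TCP. Stiffness is about 8 N/mm. I raise so the tip is at about 36 mm and approach the ring.

Call:
step_arm(rows=[[0, 0, -1, 0, 0, 0], [0, 0, -2.3, 0, 0, 0], [0, 0, -2.7, 0, 0, 0], [0.5, 0, -2.7, 0, 0, 0], [0.7, 0, -2.7, 0, 0, 0], [0.7, 0, -2.7, 0, 0, 0]])

```text
time: 9.2
eef_pos: [0.4815, 0.0677, 0.0318]
orientation: [-0.0, 0.988, 0.157, -0.0]
ft_force: [0.6, -1.1, 0.6]
finger_gap: 0.001
finger_force: 0.0
```

Call:
step_arm(rows=[[0.1, 0, 0, 0, 0, 0], [0.2, 0, 0, 0, 0, 0], [0.3, 0, 0, 0, 0, 0], [0.3, 0, 0, 0, 0, 0]])

```text
time: 9.6
eef_pos: [0.484, 0.0685, 0.032]
orientation: [-0.0, 0.988, 0.157, -0.001]
ft_force: [-1.5, -0.4, -0.0]
finger_gap: 0.006
finger_force: 0.3
```

Call:
step_arm(rows=[[0.1, 0, 0, 0, 0, 0], [0.1, 0, 0, 0, 0, 0]])

```text
time: 9.8
eef_pos: [0.4841, 0.0686, 0.0318]
orientation: [0.0, 0.988, 0.157, -0.001]
ft_force: [-4.4, -1.7, 2.0]
finger_gap: 0.002
finger_force: 1.8
```

Call:
step_arm(rows=[[0.1, 0, 0, 0, 0, 0], [0.1, 0, 0, 0, 0, 0]])

```text
time: 10.0
eef_pos: [0.4841, 0.0688, 0.0317]
orientation: [0.0, 0.988, 0.157, -0.002]
ft_force: [-5.0, -2.0, 2.5]
finger_gap: 0.006
finger_force: 3.0
```

Contact with the ring is at clamp y ≈ -50.6 mm, which matches 42 + 8 mm. I now write the rolling path: a rounded rectangle around the ring, because the closed fingers have a rectangular section.

```bash
cat > path.py <<'E'
from h import *
C=np.array([.532,.085]); ex=np.array([.951,.309]); ey=np.array([.309,-.951])  # tool x = clamp y, tool y = clamp x
def pt(s,r,ax,ay,dx=0,dy=0):
    # rounded rectangle, start (-r-ax,0), first towards +Y (anticlockwise from above), s in mm of travel at contact radius 42
    q=42*np.pi/2; L=[ay,q,2*ax,q,2*ay,q,2*ax,q,ay]; s=s%sum(L); i=0
    while s>L[i]: s-=L[i]; i+=1
    P=np.array
    a=s/42
    v=[(-r-ax,s),(-ax-r*np.cos(a),ay+r*np.sin(a)),(-ax+s,ay+r),(ax+r*np.sin(a),ay+r*np.cos(a)),(ax+r,ay-s),
       (ax+r*np.cos(a),-ay-r*np.sin(a)),(ax-s,-ay-r),(-ax-r*np.sin(a),-ay-r*np.cos(a)),(-ax-r,-ay+s)][i]
    return P(v)+[dx,dy]
def rows(cmd,s0,s1,n,r,ax,ay,dx=0,dy=0,dz=0):
    for k in range(1,n+1):
        d=(pt(s0+(s1-s0)*k/n,r,ax,ay,dx,dy)-cmd)/10
        print([*(np.round(d/.05)*.05).round(2).tolist(),round(-dz*k/n,2),0,0,0],end=', ')
    print('\nend cmd',cmd+np.round(d/.05)*.5)
def where():
    s=manip.sense(); p=s['eef_pos'][:2]-C; f=s['ft_force'][:2]
    print('t',s['time'],'pos mm',(1e3*np.array([p@ex,p@ey])).round(1),'F tool xy',np.round([f@ex,f@ey],1))
def mark(z):
    # whiteness round the top of the ring, angle from index line (deg, anticlockwise), ring top height z
    out={}
    for n in('scene','top'):
        im=manip.capture(n).astype(float); b=[]
        for t in range(0,360,2):
            w=np.radians(t-162); v=[]
            for rr in (.027,.030,.033,.036):
                u=proj(n,[C[0]+rr*np.cos(w),C[1]+rr*np.sin(w),z]); v.append(cv2.getRectSubPix(im.astype(np.float32),(1,1),tuple(map(float,u)))[0,0])
            v=np.array(v); b.append((v[:,2]).mean())
        b=np.array(b); k=np.argsort(-b)[:4]; print(n,'deg',2*k,'blue',b[k].round(),'median',np.median(b).round())
E
python3 -c "
from path import *
rows(np.array([-48.4,.8]),.8,81,14,39.5,8.6,11,dz=.1)"
```

```text
[0.05, 0.55, -0.01, 0, 0, 0], [0.05, 1.15, -0.01, 0, 0, 0], [0.1, 1.65, -0.02, 0, 0, 0], [0.2, 2.2, -0.03, 0, 0, 0], [0.4, 2.7, -0.04, 0, 0, 0], [0.65, 3.15, -0.04, 0, 0, 0], [1.0, 3.6, -0.05, 0, 0, 0], [1.35, 4.0, -0.06, 0, 0, 0], [1.8, 4.3, -0.06, 0, 0, 0], [2.25, 4.6, -0.07, 0, 0, 0], [2.75, 4.8, -0.08, 0, 0, 0], [3.3, 4.9, -0.09, 0, 0, 0], [3.8, 4.95, -0.09, 0, 0, 0], [4.4, 4.95, -0.1, 0, 0, 0], 
end cmd [-4.4 50.3]
```

Call:
step_arm(rows=[[0.05, 0.55, 0, 0, 0, 0], [0.05, 1.15, 0, 0, 0, 0], [0.1, 1.65, 0, 0, 0, 0], [0.2, 2.2, 0, 0, 0, 0], [0.4, 2.7, -0.05, 0, 0, 0], [0.65, 3.15, -0.05, 0, 0, 0], [1, 3.6, -0.05, 0, 0, 0]])

```text
time: 10.7
eef_pos: [0.5052, 0.0372, 0.0323]
orientation: [0.0, 0.988, 0.157, -0.002]
ft_force: [-4.6, -3.0, 2.7]
finger_gap: 0.003
finger_force: 2.5
```

```bash
python3 -c "
from path import *
where(); mark(.0575)"
```

```text
t 10.7 pos mm [-40.3  37.2] F tool xy [-5.3  1.5]
scene deg [86 88 84 90] blue [176. 173. 166. 156.] median 34.0
top deg [74 72 70 76] blue [80. 80. 80. 79.] median 61.0
```

The ring follows without slip: the mark moved from about 31° to 87°, against 85° predicted. I continue.

```bash
python3 -c "
from path import *
rows(np.array([-38.4,36.8]),41,161,18,39.5,8.6,11,dz=.1)"
```

```text
[0.45, 0.45, -0.01, 0, 0, 0], [0.95, 0.8, -0.01, 0, 0, 0], [1.5, 1.1, -0.02, 0, 0, 0], [2.1, 1.25, -0.02, 0, 0, 0], [2.75, 1.35, -0.03, 0, 0, 0], [3.4, 1.35, -0.03, 0, 0, 0], [4.05, 1.35, -0.04, 0, 0, 0], [4.7, 1.35, -0.04, 0, 0, 0], [5.35, 1.3, -0.05, 0, 0, 0], [5.95, 1.15, -0.06, 0, 0, 0], [6.5, 0.9, -0.06, 0, 0, 0], [7.05, 0.6, -0.07, 0, 0, 0], [7.55, 0.2, -0.07, 0, 0, 0], [7.95, -0.3, -0.08, 0, 0, 0], [8.25, -0.85, -0.08, 0, 0, 0], [8.5, -1.4, -0.09, 0, 0, 0], [8.6, -2.05, -0.09, 0, 0, 0], [8.65, -2.65, -0.1, 0, 0, 0], 
end cmd [48.1 10.3]
```

Call:
step_arm(rows=[[0.45, 0.45, 0, 0, 0, 0], [0.95, 0.8, 0, 0, 0, 0], [1.5, 1.1, 0, 0, 0, 0], [2.1, 1.25, 0, 0, 0, 0], [2.75, 1.35, 0, 0, 0, 0], [3.4, 1.35, 0, 0, 0, 0]])

```text
time: 11.4
eef_pos: [0.5452, 0.0328, 0.0333]
orientation: [0.003, 0.988, 0.157, 0.001]
ft_force: [-0.9, -8.4, -0.2]
finger_gap: 0.005
finger_force: 3.9
```

```bash
python3 -c "
from path import *
where(); mark(.058)"
```

```text
t 11.4 pos mm [-3.6 53.7] F tool xy [-3.4  7.7]
scene deg [144 146 142 148] blue [108. 106. 101.  97.] median 29.0
top deg [154 148 152 156] blue [60. 59. 59. 59.] median 21.0
```

Call:
step_arm(rows=[[0.65, 0, 0, 0, 0, 0], [1.3, 0, 0, 0, 0, 0], [1.95, -0.05, 0, 0, 0, 0], [2.55, -0.2, 0, 0, 0, 0], [3.1, -0.45, 0, 0, 0, 0], [3.65, -0.75, 0, 0, 0, 0], [4.15, -1.15, -0.05, 0, 0, 0], [4.55, -1.65, -0.05, 0, 0, 0], [4.85, -2.2, -0.05, 0, 0, 0], [5.1, -2.75, -0.1, 0, 0, 0], [5.2, -3.4, -0.1, 0, 0, 0], [5.25, -4, -0.1, 0, 0, 0]])

```text
time: 12.7
eef_pos: [0.5835, 0.0914, 0.0346]
orientation: [-0.0, 0.988, 0.157, 0.003]
ft_force: [7.2, -0.7, -1.7]
finger_gap: 0.006
finger_force: 3.3
```

```bash
python3 -c "
from path import *
where(); mark(.0595)
rows(np.array([48.1,10.3]),161,281,18,39.5,8.6,11,dz=.1)"
```

```text
t 12.7 pos mm [51.   9.8] F tool xy [6.6 2.9]
scene deg [252 250 254 248] blue [114. 111. 110. 104.] median 37.0
top deg [268 226 224 228] blue [59. 58. 58. 58.] median 22.0
[0.0, -0.7, -0.01, 0, 0, 0], [0.0, -1.35, -0.01, 0, 0, 0], [0.0, -2.0, -0.02, 0, 0, 0], [-0.05, -2.65, -0.02, 0, 0, 0], [-0.15, -3.25, -0.03, 0, 0, 0], [-0.4, -3.85, -0.03, 0, 0, 0], [-0.7, -4.4, -0.04, 0, 0, 0], [-1.1, -4.85, -0.04, 0, 0, 0], [-1.55, -5.3, -0.05, 0, 0, 0], [-2.1, -5.6, -0.06, 0, 0, 0], [-2.7, -5.85, -0.06, 0, 0, 0], [-3.3, -6.0, -0.07, 0, 0, 0], [-3.9, -6.1, -0.07, 0, 0, 0], [-4.55, -6.1, -0.08, 0, 0, 0], [-5.25, -6.1, -0.08, 0, 0, 0], [-5.9, -6.05, -0.09, 0, 0, 0], [-6.5, -6.0, -0.09, 0, 0, 0], [-7.1, -5.8, -0.1, 0, 0, 0], 
end cmd [-22.9 -47.7]
```

Call:
step_arm(rows=[[0, -0.7, 0, 0, 0, 0], [0, -1.35, 0, 0, 0, 0], [0, -2, 0, 0, 0, 0], [-0.05, -2.65, 0, 0, 0, 0], [-0.15, -3.25, 0, 0, 0, 0], [-0.4, -3.85, 0, 0, 0, 0], [-0.7, -4.4, 0, 0, 0, 0], [-1.1, -4.85, 0, 0, 0, 0], [-1.55, -5.3, 0, 0, 0, 0], [-2.1, -5.6, 0, 0, 0, 0], [-2.7, -5.85, 0, 0, 0, 0], [-3.3, -6, 0, 0, 0, 0], [-3.9, -6.1, 0, 0, 0, 0], [-4.55, -6.1, 0, 0, 0, 0], [-5.25, -6.1, 0, 0, 0, 0], [-5.9, -6.05, 0, 0, 0, 0], [-6.5, -6, -0.05, 0, 0, 0], [-7.1, -5.8, -0.05, 0, 0, 0]])

```text
time: 14.6
eef_pos: [0.4929, 0.125, 0.0341]
orientation: [-0.002, 0.988, 0.157, -0.002]
ft_force: [-1.3, 4.3, 2.9]
finger_gap: 0.006
finger_force: 2.2
```

```bash
python3 -c "
from path import *
where(); mark(.061)
rows(np.array([-22.9,-47.7]),281,401,18,39.5,8.6,11,dz=.1)"
```

```text
t 14.6 pos mm [-24.8 -50.1] F tool xy [ 0.1 -4.5]
scene deg [50 52 48 54] blue [110. 107. 106.  99.] median 58.0
top deg [ 40  38  42 336] blue [57. 50. 48. 39.] median 27.0
[-0.55, 0.25, -0.01, 0, 0, 0], [-1.1, 0.65, -0.01, 0, 0, 0], [-1.55, 1.05, -0.02, 0, 0, 0], [-1.9, 1.55, -0.02, 0, 0, 0], [-2.2, 2.1, -0.03, 0, 0, 0], [-2.4, 2.7, -0.03, 0, 0, 0], [-2.5, 3.35, -0.04, 0, 0, 0], [-2.5, 3.95, -0.04, 0, 0, 0], [-2.5, 4.65, -0.05, 0, 0, 0], [-2.5, 5.3, -0.06, 0, 0, 0], [-2.5, 5.95, -0.06, 0, 0, 0], [-2.45, 6.6, -0.07, 0, 0, 0], [-2.3, 7.2, -0.07, 0, 0, 0], [-2.05, 7.75, -0.08, 0, 0, 0], [-1.7, 8.3, -0.08, 0, 0, 0], [-1.25, 8.75, -0.09, 0, 0, 0], [-0.8, 9.15, -0.09, 0, 0, 0], [-0.25, 9.45, -0.1, 0, 0, 0], 
end cmd [-25.4  46.8]
```

Call:
step_arm(rows=[[-0.55, 0.25, 0, 0, 0, 0], [-1.1, 0.65, 0, 0, 0, 0], [-1.55, 1.05, 0, 0, 0, 0], [-1.9, 1.55, 0, 0, 0, 0], [-2.2, 2.1, -0.05, 0, 0, 0], [-2.4, 2.7, -0.05, 0, 0, 0], [-2.5, 3.35, -0.05, 0, 0, 0], [-2.5, 3.95, -0.1, 0, 0, 0], [-2.5, 4.65, -0.1, 0, 0, 0], [-2.5, 5.3, -0.1, 0, 0, 0], [-2.5, 5.95, -0.1, 0, 0, 0], [-2.45, 6.6, -0.1, 0, 0, 0], [-2.3, 7.2, -0.15, 0, 0, 0], [-2.05, 7.75, -0.15, 0, 0, 0], [-1.7, 8.3, -0.15, 0, 0, 0], [-1.25, 8.75, -0.2, 0, 0, 0], [-0.8, 9.15, -0.2, 0, 0, 0], [-0.25, 9.45, -0.2, 0, 0, 0]])

```text
time: 16.5
eef_pos: [0.5231, 0.0315, 0.0362]
orientation: [0.001, 0.988, 0.157, -0.0]
ft_force: [-2.5, -4.2, -1.3]
finger_gap: 0.004
finger_force: 2.2
```

```bash
python3 -c "
from path import *
where(); mark(.0623)
rows(np.array([-25.4,46.8]),401,481,12,39.5,8.6,11,dz=.1)"
```

```text
t 16.5 pos mm [-25.   48.1] F tool xy [-3.7  3.3]
scene deg [206 208 210 204] blue [122. 120. 117. 116.] median 31.0
top deg [130 128 122 132] blue [79. 79. 79. 79.] median 60.0
[0.6, 0.2, -0.01, 0, 0, 0], [1.2, 0.35, -0.02, 0, 0, 0], [1.85, 0.35, -0.03, 0, 0, 0], [2.5, 0.35, -0.03, 0, 0, 0], [3.2, 0.35, -0.04, 0, 0, 0], [3.85, 0.35, -0.05, 0, 0, 0], [4.45, 0.25, -0.06, 0, 0, 0], [5.05, 0.0, -0.07, 0, 0, 0], [5.6, -0.3, -0.07, 0, 0, 0], [6.05, -0.65, -0.08, 0, 0, 0], [6.5, -1.15, -0.09, 0, 0, 0], [6.85, -1.65, -0.1, 0, 0, 0], 
end cmd [43.1 30.3]
```

Call:
step_arm(rows=[[0.6, 0.2, 0, 0, 0, 0], [1.2, 0.35, 0, 0, 0, 0], [1.85, 0.35, 0, 0, 0, 0], [2.5, 0.35, -0.05, 0, 0, 0], [3.2, 0.35, -0.05, 0, 0, 0], [3.85, 0.35, -0.05, 0, 0, 0], [4.45, 0.25, -0.05, 0, 0, 0], [5.05, 0, -0.05, 0, 0, 0], [5.6, -0.3, -0.1, 0, 0, 0], [6.05, -0.65, -0.1, 0, 0, 0], [6.5, -1.15, -0.1, 0, 0, 0], [6.85, -1.65, -0.1, 0, 0, 0]])

```text
time: 17.8
eef_pos: [0.5837, 0.0703, 0.0379]
orientation: [-0.0, 0.988, 0.157, 0.001]
ft_force: [1.9, -2.9, -0.6]
finger_gap: 0.006
finger_force: 1.5
```

```bash
python3 -c "
from path import *
where(); mark(.0637)
rows(np.array([43.1,30.3]),481,505,4,39.5,8.6,11,dz=.0)"
```

```text
t 17.8 pos mm [44.6 29.9] F tool xy [0.9 3.3]
scene deg [318 316 320 314] blue [195. 187. 178. 158.] median 35.0
top deg [182 184 160 154] blue [64. 64. 64. 64.] median 17.0
[0.25, -0.5, -0.0, 0, 0, 0], [0.4, -1.05, -0.0, 0, 0, 0], [0.5, -1.6, -0.0, 0, 0, 0], [0.5, -2.2, -0.0, 0, 0, 0], 
end cmd [48.1  8.3]
```

Call:
step_arm(rows=[[0.25, -0.5, 0, 0, 0, 0], [0.4, -1.05, 0, 0, 0, 0], [0.5, -1.6, 0, 0, 0, 0], [0.5, -2.2, 0, 0, 0, 0], [0.5, -2.2, 0, 0, 0, 0]])

```text
time: 18.4
eef_pos: [0.5829, 0.0938, 0.0385]
orientation: [-0.001, 0.988, 0.157, 0.003]
ft_force: [6.2, 1.7, -1.4]
finger_gap: 0.003
finger_force: 3.6
```

Run:
```python
from path import *
where(); mark(.064)
im=manip.capture('scene'); x,y=215,200
a=cv2.resize(im[y:y+70,x:x+80,::-1],None,fx=8,fy=8,interpolation=cv2.INTER_CUBIC); cv2.imwrite('pics/c7.png',a)
```

```text
t 18.4 pos mm [51.2  7.4] F tool xy [6.4 0.3]
scene deg [350 352 348 354] blue [102. 100.  99.  91.] median 38.0
top deg [352 350 354 248] blue [90. 82. 82. 60.] median 24.0
```

View pics/c7.png

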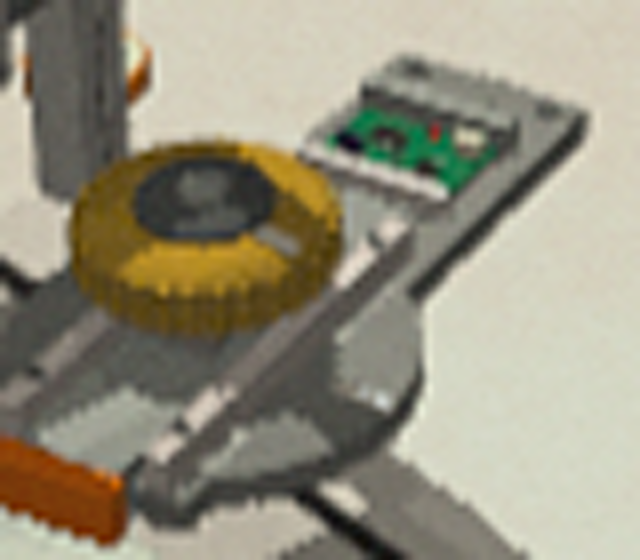

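The picture shows the mark at (260,230)–(298,248), just short of the index line at about (380,397). Both cameras read about 351°. I roll the last 6 mm, then lift away to measure unobstructed.

Call:
step_arm(rows=[[0, -0.3, 0, 0, 0, 0], [0, -0.6, 0, 0, 0, 0], [0, -0.6, 0, 0, 0, 0]])

```text
time: 18.85
eef_pos: [0.5811, 0.0995, 0.0386]
orientation: [-0.001, 0.988, 0.157, 0.003]
ft_force: [7.4, 1.5, -1.2]
finger_gap: 0.007
finger_force: 3.5
```

Call:
step_arm(rows=[[0.5, 0, 0, 0, 0, 0], [1.5, 0, 0, 0, 0, 0], [2, 0, -2, 0, 0, 0], [2, 0, -6, 0, 0, 0], [2, -3, -10, 0, 0, 0], [2, -7, -10, 0, 0, 0], [2, -11, -10, 0, 0, 0], [2, -15, -10, 0, 0, 0], [2, -19, -10, 0, 0, 0], [2, -20, -10, 0, 0, 0], [2, -20, -10, 0, 0, 0]])

```text
time: 19.95
eef_pos: [0.5342, 0.2954, 0.1365]
orientation: [0.0, 0.987, 0.158, -0.001]
ft_force: [1.4, 0.3, 0.8]
finger_gap: 0.004
finger_force: 0.0
```

Run:
```python
from path import *
where(); mark(.064)
b=manip.capture('top')[195:260,185:265,::-1]; a=cv2.resize(b,None,fx=7,fy=7,interpolation=cv2.INTER_CUBIC); cv2.imwrite('pics/c8.png',a)
```

```text
t 19.95 pos mm [  67.1 -199.4] F tool xy [1.4 0.1]
scene deg [358   0 356   2] blue [162. 161. 156. 150.] median 38.0
top deg [  0   2 358   4] blue [149. 139. 139. 104.] median 28.0
```

View pics/c8.png

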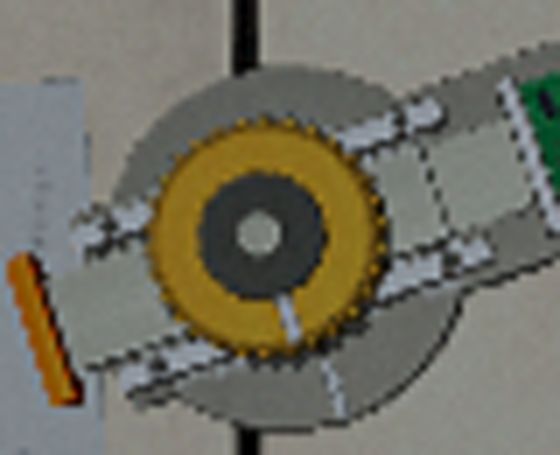

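In the clear top view the mark, (280,298)–(295,340), points straight at the index line, (328,365)–(342,415). Both cameras read 0° ± 2°. The ring is set at two turns, so I go to the orange push end.

Run:
```python
from path import *
f=lambda x,y:(185+(x+.5)/7-.5,195+(y+.5)/7-.5)
b=lambda x,y,z:back('top',f(x,y),z)[:2]
c=b(263,236,.068);m=b(288,318,.064);i=b(335,390,.012);p=b(44,330,.029)
a=lambda q:np.degrees(np.arctan2(*(q-c)[::-1]))
print('centre',c,'mark-index',a(m)-a(i),'index',a(i),'plate tool xy mm',1e3*(p-C)@ex,1e3*(p-C)@ey)
```

```text
centre [0.53245411 0.08380386] mark-index -2.3319717158431956 index -162.43958236502112 plate tool xy mm -0.519041208002669 -87.60270917268282
```

Call:
step_arm(rows=[[-2, 2, 0, 0, 0, 0], [-4, 5, 0, 0, 0, 0], [-6, 7, 0, 0, 0, 0], [-6.7, 7.9, 0, 0, 0, 0], [-6.7, 7.9, 2, 0, 0, 0], [-6.7, 7.9, 5, 0, 0, 0], [-6.7, 7.9, 8, 0, 0, 0], [-6.7, 7.9, 10, 0, 0, 0], [-6.7, 7.9, 11.5, 0, 0, 0], [-6.7, 7.9, 11.9, 0, 0, 0], [-6.7, 7.9, 11.9, 0, 0, 0]])

```text
time: 21.2
eef_pos: [0.4964, 0.1976, 0.0178]
orientation: [-0.0, 0.988, 0.156, -0.001]
ft_force: [0.4, 0.4, 0.7]
finger_gap: 0.006
finger_force: 0.0
```

```bash
python3 -c "
from path import *
where(); print(manip.sense()['eef_pos'])"
```

```text
t 21.2 pos mm [   0.9 -118.1] F tool xy [ 0.5 -0.3]
[0.49638605 0.197641   0.01778678]
```

Call:
step_arm(rows=[[0, 0.5, 0, 0, 0, 0], [0, 1, 0, 0, 0, 0], [0, 1.3, 0, 0, 0, 0], [0, 1.5, 0, 0, 0, 0], [0, 1.7, 0, 0, 0, 0], [0, 1.9, 0, 0, 0, 0], [0, 2.1, 0, 0, 0, 0], [0, 2.3, 0, 0, 0, 0], [0, 2.5, 0, 0, 0, 0], [0, 2.5, 0, 0, 0, 0]])

```text
time: 22.2
eef_pos: [0.505, 0.1742, 0.0188]
orientation: [0.0, 0.988, 0.157, 0.001]
ft_force: [0.9, 3.5, 4.9]
finger_gap: 0.006
finger_force: 2.6
```

```bash
python3 -c "
from path import *
where(); mark(.064)"
```

```text
t 22.2 pos mm [  1.9 -93.2] F tool xy [ 1.9 -3.1]
scene deg [358   0 356   2] blue [172. 170. 165. 158.] median 35.0
top deg [  0   2 358   4] blue [158. 149. 147. 112.] median 31.0
```

Call:
step_arm(rows=[[0, 0.2, 0, 0, 0, 0], [0, 0.4, 0, 0, 0, 0], [0, 0.6, 0, 0, 0, 0], [0, 0.8, 0, 0, 0, 0], [0, 1, 0, 0, 0, 0], [0, 1.2, 0, 0, 0, 0], [0, 1.4, 0, 0, 0, 0], [0, 1.4, 0, 0, 0, 0]])

```text
time: 23.1
eef_pos: [0.5094, 0.1609, 0.0188]
orientation: [0.0, 0.988, 0.157, 0.001]
ft_force: [1.4, 2.1, 4.7]
finger_gap: 0.007
finger_force: 2.7
```

Call:
step_arm(rows=[[0, 0.1, 0, 0, 0, 0], [0, 0.2, 0, 0, 0, 0], [0, 0.3, 0, 0, 0, 0], [0, 0.3, 0, 0, 0, 0]])

```text
time: 23.5
eef_pos: [0.5103, 0.1582, 0.0188]
orientation: [0.0, 0.988, 0.157, 0.001]
ft_force: [0.5, 3.0, 4.9]
finger_gap: 0.007
finger_force: 2.8
```

```bash
python3 -c "
from path import *
where(); mark(.064)"
```

```text
t 23.5 pos mm [  2.  -76.3] F tool xy [ 1.4 -2.7]
scene deg [358   0 356   2] blue [124. 124. 121. 118.] median 36.0
top deg [  0 358   2   4] blue [118. 111. 108.  78.] median 31.0
```

```bash
cat > orange.py <<'E'
from path import *
def orange():
    for n,(x,y,w,h) in {'scene':(195,225,70,60),'top':(175,215,50,50)}.items():
        im=manip.capture(n)[y:y+h,x:x+w]; hsv=cv2.cvtColor(im,cv2.COLOR_RGB2HSV)
        m=cv2.inRange(hsv,(6,190,90),(16,255,255)); k,l,st,ce=cv2.connectedComponentsWithStats(m)
        j=1+np.argmax(st[1:,4]) if k>1 else 0
        if j: u=ce[j]+[x,y]; p=(back(n,u,.02 if n=='scene' else .029)[:2]-C)*1e3; print(n,st[j],'tool xy mm',(p@ex).round(1),(p@ey).round(1))
E
python3 - <<'E'
from orange import *
orange()
for n,f,z in (('scene','pics/scene0.png',.02),('top','pics/c8.png',.029)):
    pass
im=cv2.imread('pics/scene0.png')[225:285,195:265]; m=cv2.inRange(cv2.cvtColor(im,cv2.COLOR_BGR2HSV),(6,190,90),(16,255,255)); k,l,st,ce=cv2.connectedComponentsWithStats(m); j=1+np.argmax(st[1:,4]); p=(back('scene',ce[j]+[195,225],.02)[:2]-C)*1e3; print('start',st[j],p@ex,p@ey)
E
```

```text
scene [32 26 10  8 48] tool xy mm -11.3 -61.0
top [21 13  6  9 22] tool xy mm 17.1 -61.4
start [ 15  28  20  15 161] -0.5731595495995059 -92.2213501492428
```

Call:
step_arm(rows=[[0, 0.1, 0, 0, 0, 0], [0, 0.2, 0, 0, 0, 0], [0, 0.2, 0, 0, 0, 0]])

```text
time: 24.0
eef_pos: [0.5109, 0.1563, 0.0188]
orientation: [0.0, 0.988, 0.157, 0.001]
ft_force: [1.1, 2.9, 5.2]
finger_gap: 0.002
finger_force: 2.8
```

Call:
step_arm(rows=[[0, 0.1, 0, 0, 0, 0], [0, 0.2, 0, 0, 0, 0], [0, 0.2, 0, 0, 0, 0]])

```text
time: 24.3
eef_pos: [0.5111, 0.1558, 0.0188]
orientation: [-0.001, 0.988, 0.156, 0.001]
ft_force: [0.2, 7.0, 6.0]
finger_gap: 0.004
finger_force: 4.4
```

Call:
step_arm(rows=[[0, 0.1, 0, 0, 0, 0], [0, 0.2, 0, 0, 0, 0], [0, 0.2, 0, 0, 0, 0]])

```text
time: 24.6
eef_pos: [0.5111, 0.1557, 0.0188]
orientation: [-0.003, 0.988, 0.156, 0.001]
ft_force: [0.0, 12.0, 6.9]
finger_gap: -0.0
finger_force: 6.4
```

Call:
step_arm(rows=[[0, -0.4, 0, 0, 0, 0], [0, -1.2, 0, 0, 0, 0], [0, -3, 0, 0, 0, 0], [0, -4, -2, 0, 0, 0], [0, -5, -6, 0, 0, 0], [0, -9, -10, 0, 0, 0], [0, -13, -10, 0, 0, 0], [0, -13, -10, 0, 0, 0]])

```text
time: 25.4
eef_pos: [0.4697, 0.2796, 0.1194]
orientation: [-0.0, 0.987, 0.159, 0.001]
ft_force: [-0.8, 0.4, -1.1]
finger_gap: 0.003
finger_force: 0.0
```

Run:
```python
from orange import *
where(); mark(.064); orange()
```

```text
t 25.4 pos mm [   0.8 -204.3] F tool xy [-0.7 -0.6]
scene deg [358   0 356   2] blue [161. 160. 155. 148.] median 38.0
top deg [  0   2 358   4] blue [151. 140. 140. 105.] median 28.0
scene [ 22  22  21  12 114] tool xy mm 3.2 -59.6
top [28 31  3  3  4] tool xy mm -24.2 -61.7
```

The bar went hard against its stop (12 N with no further movement), and the push end moved in about 30 mm. The mark is still at 0°, and the arm is clear.

```bash
python3 -c "
from station import manip
print(manip.close_job())"
```

```text
the job is handed in; nothing more can be done
None
```

The job is handed in at about 25 s of the 64 s allowed: the ring stands two full turns from tight with its mark on the index line to within about 2°, and the bar is pushed fully home against its stop, with no sign that anything else was disturbed.

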